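# Fit the drive key that matches the socket

### The arm

A 6-joint arm with a two-finger parallel gripper is mounted at the origin on a cart in front of the work surface, level with it; the furniture and walls round the work are solid. World frame = base frame: x ahead of the robot, y to its left, z up, the work surface at z = 0. Lengths are in m, angles in rad, forces in N, time in s.
With the tool pointing down it reaches from about 0.35 to 0.775 m from the base axis. Payload 5.5 kg.
Tool frame: the origin (TCP) lies on the centre line of the jaws, within the pads' length; the fingertips stand 11 mm ahead of it and the grasp point (between the pads) lies 8 mm behind it (env.tip_extent is the distance from the TCP to the fingertips, in m); z points along the fingers, y is the line along which they close (so a half turn about z gives the same grasp; the last joint's range is limited). The gripper opens to 85 mm and grips with 20 to 120 N. Pads are 22 mm wide; open, the fingers measure 114 mm over their backs; the gripper's body (76 mm by 85 mm) begins 54 mm behind the grasp point. The pads swing forward as they close: fully open they stand 13 mm farther back than shut.
Start: joints at [-1.348, 0.313, 0.046, 1.304, 0, 1.431], TCP at [0.204, -0.538, 0.218] pointing down, gripper open.
Joint ranges: [-2.76, 2.76], [-0.86, 1.69], [-1.03, 1.26], [-2.2, 2.34], [-1.47, 1.5], [-3.14, 3.14]. Speed limits (rad/s): [2.57, 2.57, 3.14, 3.14, 3.14, 3.14].

### API

Orientations are given as a unit quaternion [w, x, y, z].
In Python, from workcell import env gives the robot as it stands.
- The arm moves only by the shell command python3 -m jog 'ROWS' [FORCE]. ROWS is JSON, a list of rows, each a list of 5 numbers: the gripper's target within -1 to 1 (shut at 1, half-way at 0, fully open at -1), then the shift along the tool's x, y, z in m, then the turn about the tool's z in degrees. In form: [[fingers, tx, ty, tz, turn], ...]. A call has 1 to 5 rows; each row shifts and turns the commanded pose from where the row before left it, along the tool's axes as they then stand; what a row does not reach is not made up. A row lasts 1/12 s, in which the tool goes at most 41.7 mm and 7.16 degrees, less where a joint would pass 70% of its speed; a pose out of reach is approached as far as the arm can. A call is refused whole if a number of a shift passes 0.0417 or a number of a turn 7.16, either way. A call with a gripper value outside its range is refused whole. The fingers move at their own pace and stop on an object; FORCE is the grip in N (left out, the last holds). Time passes only in rows, so rows that do not move let the fingers close. It gives the time, the measured TCP pose, the force, the opening and the grip force at its end, in the units of the state.
- env.get_state(): the state, without advancing time (a new reading comes with each control period).
- env.read_camera(name): name is "side" or "top"; returns a dict with "img" (384x512x3 uint8, red, green, blue), "fov_y" (degrees; the focal length in pixels is half the picture's height over the tangent of half this angle, whatever the lens; pixels are square), "cx", "cy" (the principal point, pixels), "D" ([k1, k2, p1, p2, k3] as OpenCV has them; the pictures are not rectified), "T" (4x4, takes a point from camera to world coordinates). Camera axes: x right, y up, looking along -z (the intrinsics and any distortion apply to the point x, -y, -z); pixel columns grow to the right and rows downward; lengths in m; the calibration is good to about 2 mm. A picture is of the moment at which its call begins. There is no depth.
- env.hand_in(): hands the job in; it is judged then, once.
The state is a dict: "clock": time; "joint_pos": joint angles; "qvel": joint speeds; "tau": joint torques, N m; "tcp_pos": TCP position; "orientation": TCP orientation; "wrist_force": force on the tool from outside, world axes, zero at the start; "ft_torque": the same for the moment, N m; "finger_gap": finger opening in m; "grip_force": force on a finger pad.
Only numpy, scipy, OpenCV 4.12 (cv2) and the standard library are available. Lean on these libraries where they do the work, as an engineer would, in place of code of your own. Each camera call takes 0.05 s, during which the arm holds its last target. There are 200 camera calls.

### The job

Two steel T-handled drive keys stand on the bench beside a bolted-down drive head. Pick up the one with four teeth, turn it until its teeth line up with the cross-shaped slots of the head, lower it in until it is fully home and upright, and let go (do not drop it in from above). Leave the three-toothed key standing where it is.

Things in the scene. Friction and masses are not known exactly. Their poses are not given: they have to be found in the camera images.
- key_four: Loose steel key, 0.18-0.35 kg, 78 mm high, upright on its teeth. Origin: centre of underside, z up. Hub of 28 mm diameter with 4 radial teeth along +x, -x, +y, -y, each 10 mm wide, out to 36 mm from the axis, 34 mm high, foot tapered. Above, a 20 mm neck, then the grip: a dark bar 52 mm long (x), 16 mm thick (y), 50 to 78 mm above the origin; pinch its thickness from above.
- key_three: The wrong key: same sizes, bar along x and axes as the other, but with three teeth, at 0, 120 and 240 degrees from its x; it does not fit the socket. Stands upright on the bench. The two keys may stand in either place.
- drive_head: Round bright head, 96 mm wide, on a 116 mm square flange fixed to the bench; turns only stiffly (1 N m). Cross-shaped socket open at the top. Origin: centre of its floor, 26 mm above the bench, z up; rim 30 mm above it. Four slots along +x, -x, +y, -y (flange angle differs), 20 mm wide, out to 42 mm, mouth chamfered 4 mm. Key fits any of 4 ways round; home, the origins meet.
There are look-alikes about, which are no part of the job. What is shaped like the part that bears drive_head but red is not meant.

How it is judged:
On the way:
1. the four-toothed key is held over the socket, clear of its rim (z of key_four in the frame of drive_head above 0.031 m and horizontal distance between key_four and drive_head below 0.03 m and contact force between the fingers and key_four above 0.5 N), for 0.05 s.
At the end, for the whole second after the job is handed in: The four-toothed key is at rest in the socket: underside within 6 mm of its floor, axes within 15 mm, upright within 10 degrees, teeth within 20 degrees of the slots (any of the four ways round). The three-toothed key is upright within 10 degrees and within 30 mm of where it stood (z of key_four in the frame of drive_head below 0.006 m and horizontal distance between key_four and drive_head below 0.015 m and angle between each of key_four, key_three's own z axis and vertical below 0.17 rad and (angle between the x axis of key_four and the x axis of drive_head, either way round below 0.35 rad or angle between the x axis of key_four and the y axis of drive_head, either way round below 0.35 rad) and linear speed of key_four below 0.02 m/s and distance of key_three from where it was at the start of the episode below 0.03 m); the robot touches nothing.
It fails at once if the four-toothed key is let go more than 15 mm above the socket's rim (dropped in) (z of key_four in the frame of drive_head above 0.045 m and horizontal distance between key_four and drive_head below 0.05 m and contact force between the fingers and key_four below 0.05 N).
It fails at once if the three-toothed key is moved more than 30 mm or tipped (distance of key_three from where it was at the start of the episode above 0.03 m or angle between key_three's own z axis and vertical above 0.35 rad).
It also fails if it takes over 35 s, if anything falls off the work surface, if the arm or the gripper's body presses on something with over 40 N, if the wrist force passes 120 N, or if a joint passes its speed limit or range.

## Working session

There is one attempt and no reset: what is moved stays moved. The work goes in short steps, Python scripts to look and compute and a shell command to move; the robot and the scene stay as the last step left them, time stands still between calls to the robot, and variables do not carry over. Pictures are saved under pics/ and viewed, at most 10 in all, crops included, and the job is handed in when it is done.

```bash
mkdir -p pics
cat > h.py <<'E'
import numpy as np,cv2
from workcell import env
def cam(n):
    c=env.read_camera(n);f=192/np.tan(np.radians(c['fov_y'])/2)
    c['K']=np.array([[f,0,c['cx']],[0,f,c['cy']],[0,0,1.]]);c['D']=np.array(c['D'],float);c['T']=np.array(c['T']);return c
def cast(c,uv,z):
    p=cv2.undistortPoints(np.array(uv,float).reshape(-1,1,2),c['K'],c['D'])[:,0]
    d=np.c_[p[:,0],-p[:,1],-np.ones(len(p))]@c['T'][:3,:3].T
    o=c['T'][:3,3];return o+d*((z-o[2])/d[:,2])[:,None]
def proj(c,P):
    q=(np.atleast_2d(P)-c['T'][:3,3])@c['T'][:3,:3]
    q=q*[1,-1,-1];return cv2.projectPoints(q,np.zeros(3),np.zeros(3),c['K'],c['D'])[0][:,0]
def save(n,im):cv2.imwrite('pics/'+n,im[:,:,::-1])
E
python3 - <<'E'
from h import *
for n in('top','side'):
    c=cam(n);save(n+'0.png',c['img']);print(n,c['T'].round(3),c['fov_y'])
E
```

```text
top [[-0.014  0.995 -0.101  0.424]
 [-0.999 -0.018 -0.032  0.193]
 [-0.034  0.1    0.994  0.912]
 [ 0.     0.     0.     1.   ]] 53.3546995580792
side [[ 1.    -0.01  -0.008  0.503]
 [-0.002  0.536 -0.844 -0.504]
 [ 0.013  0.844  0.536  0.527]
 [ 0.     0.     0.     1.   ]] 51.65243584778655
```

View pics/top0.png

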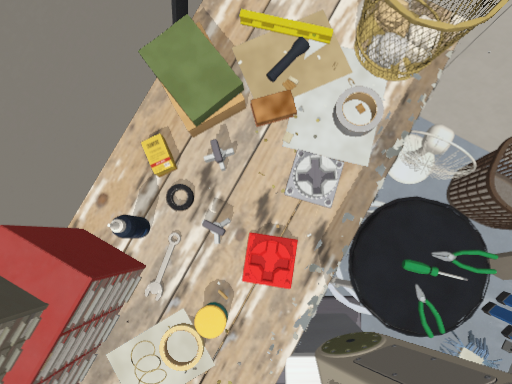

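View pics/side0.png

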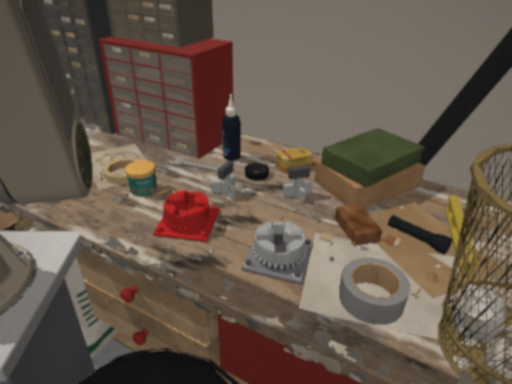

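Candidates in the top view: keys at (218,152) and (215,228), the bright head at (315,178), and a red look-alike at (270,260), which I rule out. The next step is a close crop of both keys and the head.

Run:
```python
from h import *
c=cam('top');im=c['img']
r=lambda a,s:cv2.resize(a,None,fx=s,fy=s,interpolation=cv2.INTER_CUBIC)
A=r(im[130:175,195:245],6);B=r(im[205:250,190:240],6);C=r(im[145:211,280:350],8)
out=np.zeros((548,880,3),np.uint8);out[:270,:300]=A;out[275:545,:300]=B;out[:528,305:865]=C
save('crop1.png',r(out,0.9))
g=[('A',218,152),('B',215,228),('H',315,178)]
for n,u,v in g:print(n,cast(c,[[u,v]],.05 ).round(3))
```

```text
A [[0.618 0.306 0.05 ]]
B [[0.443 0.313 0.05 ]]
H [[0.553 0.085 0.05 ]]
```

View pics/crop1.png

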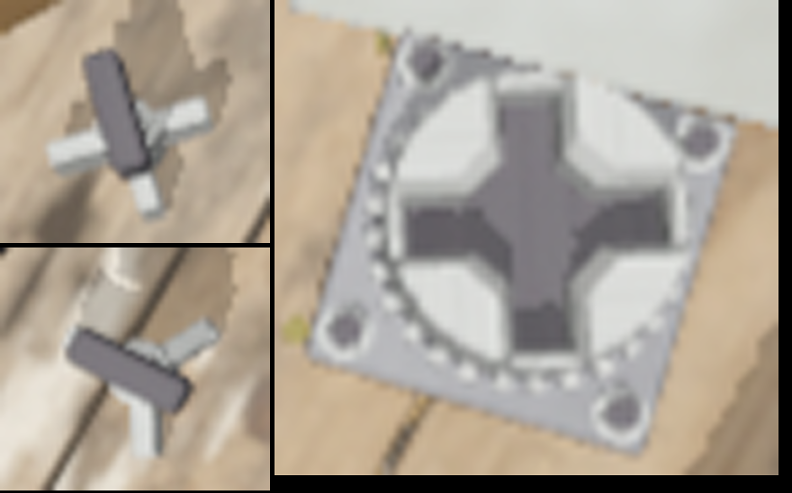

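The crop shows the upper key, at (218,152), with two opposite teeth across the bar and one along it, so it has four teeth. The lower key, at (215,228), shows teeth 120° apart, so it has three. The head's slots run nearly along the image axes, centred at about (315,178). I'll use the upper key and the grey head.

Run:
```python
from h import *
c=cam('top');im=c['img']
def big(m,z,n):
    k,L,S,C=cv2.connectedComponentsWithStats(m.astype(np.uint8));i=1+S[1:,4].argmax()
    return (L==i)
def bar(u,v):
    s=im[v-22:v+23,u-22:u+23].astype(int);m=(s.max(2)<125)&(s.max(2)-s.min(2)<22)
    m=big(m,0,0);y,x=np.nonzero(m);P=cast(c,np.c_[x+u-22,y+v-22],.078)[:,:2]
    r=cv2.minAreaRect((P*1000).astype(np.float32));d=P-P.mean(0);w=np.linalg.svd(d,full_matrices=0)[2][0]
    print('bar',len(P),r,P.mean(0).round(4),np.degrees(np.arctan2(w[1],w[0]))%180)
bar(218,152);bar(215,228)
e=np.array([[530,80],[543,360],[395,225],[685,215]],float)/.9
uv=np.c_[280-.5+(e[:,0]-305)/8,145-.5+e[:,1]/8]
P=cast(c,uv,.056)[:,:2];print(P.round(4),P.mean(0),np.degrees(np.arctan2(*(P[0]-P[1])[::-1])),np.degrees(np.arctan2(*(P[2]-P[3])[::-1])),np.linalg.norm(P[0]-P[1]),np.linalg.norm(P[2]-P[3]))
s=env.get_state()
from scipy.spatial.transform import Rotation as R
print(s['tcp_pos'],R.from_quat(np.roll(s['orientation'],-1)).as_matrix().round(3),s['finger_gap'],env.tip_extent)
```

```text
bar 117 ((615.667724609375, 301.3592834472656), (52.8406867980957, 24.42445945739746), 14.81145191192627) [0.6124 0.3028] 21.158208218950307
bar 81 ((442.39019775390625, 309.3153991699219), (56.471920013427734, 26.864137649536133), 41.42897033691406) [0.4438 0.3074] 49.92859918310887
[[0.6035 0.0843]
 [0.5148 0.0829]
 [0.5582 0.1278]
 [0.5596 0.0374]] [0.55902432 0.08310433] 0.899731339889327 90.87191192717896 0.08869318191812942 0.09043176124080807
[ 0.20398114 -0.53726291  0.2169382 ] [[ 0.935  0.355 -0.   ]
 [ 0.355 -0.935  0.001]
 [ 0.    -0.001 -1.   ]] 0.08556500934117965 0.011
```

```bash
for i in 1 2 3 4; do python3 -m jog '[[-1,0,0,0,-7],[-1,0,0,0,-7],[-1,0,0,0,-7],[-1,0,0,0,-7],[-1,0,0,0,-7]]' | tail -c 400; done
python3 -m jog '[[-1,0,0,0,-7],[-1,0,0,0,-7],[-1,0,0,0,-7],[-1,0,0,0,-7],[-1,0,0,0,-7]]'
for i in 1 2 3 4; do python3 -m jog '[[-1,-0.026,0.029,0,0],[-1,-0.026,0.029,0,0],[-1,-0.026,0.029,0,0],[-1,-0.026,0.029,0,0],[-1,-0.026,0.029,0,0]]' | tail -c 400; done
cat >> h.py <<'E'
from scipy.spatial.transform import Rotation as R
def rep(goal=None):
    s=env.get_state();M=R.from_quat(np.roll(s['orientation'],-1)).as_matrix()
    print('t',s['clock'],'tcp',np.round(s['tcp_pos'],4),'yaw',np.degrees(np.arctan2(M[1,0],M[0,0])).round(2),'gap',s['finger_gap'],'F',np.round(s['wrist_force'],1),'grip',s['grip_force'],'q',np.round(s['joint_pos'],2))
    if goal is not None:print('shift',(M.T@(np.array(goal)-s['tcp_pos'])).round(4))
E
python3 -c "
from h import *
rep([.615,.302,.217])"
```

```text
clock: 0.62
tcp_pos: [0.204, -0.5375, 0.2172]
orientation: [-0.0, 0.882, 0.47, 0.0]
wrist_force: [-0.6, 0.5, 0.4]
finger_gap: 0.0857
grip_force: 0.0
clock: 1.03
tcp_pos: [0.204, -0.5374, 0.2173]
orientation: [-0.0, 0.7, 0.714, 0.0]
wrist_force: [0.6, -0.0, -0.2]
finger_gap: 0.0854
grip_force: 0.0
clock: 1.45
tcp_pos: [0.204, -0.5374, 0.2172]
orientation: [-0.0, 0.453, 0.892, 0.0]
wrist_force: [0.9, 0.8, 0.1]
finger_gap: 0.0855
grip_force: 0.0
clock: 1.87
tcp_pos: [0.2041, -0.5374, 0.2173]
orientation: [-0.0, 0.164, 0.986, 0.0]
wrist_force: [1.0, -0.5, 0.5]
finger_gap: 0.0853
grip_force: 0.0
clock: 2.28
tcp_pos: [0.204, -0.5374, 0.2173]
orientation: [-0.0, -0.14, 0.99, 0.0]
wrist_force: [-0.8, -0.3, 0.1]
finger_gap: 0.0854
grip_force: 0.0
clock: 2.7
tcp_pos: [0.29, -0.361, 0.2173]
orientation: [0.0, -0.137, 0.991, 0.0]
wrist_force: [1.0, -0.7, 0.1]
finger_gap: 0.0854
grip_force: 0.0
clock: 3.12
tcp_pos: [0.3756, -0.186, 0.2176]
orientation: [0.0, -0.137, 0.991, -0.0]
wrist_force: [0.2, -0.9, -0.2]
finger_gap: 0.0857
grip_force: 0.0
clock: 3.53
tcp_pos: [0.4614, -0.0109, 0.2176]
orientation: [0.0, -0.137, 0.991, -0.0]
wrist_force: [1.1, -1.6, 0.2]
finger_gap: 0.0852
grip_force: 0.0
clock: 3.95
tcp_pos: [0.547, 0.164, 0.2173]
orientation: [-0.0, -0.138, 0.99, -0.0]
wrist_force: [0.3, -0.1, 0.1]
finger_gap: 0.0852
grip_force: 0.0
t 3.95 tcp [0.547  0.164  0.2173] yaw -164.19 gap 0.08521691379314683 F [ 0.3 -0.1  0.1] grip 0.0 q [ 0.15  0.31  0.04  1.3  -0.   -0.13]
shift [-0.103   0.1142  0.0003]
```

```bash
python3 -m jog '[[-1,-0.0257,0.0286,0,0],[-1,-0.0257,0.0286,0,0],[-1,-0.0257,0.0286,0.01,0],[-1,-0.0257,0.0286,0.03,0],[-1,0,0,0.035,0]]' >/dev/null
python3 - <<'E'
from h import *
rep([.615,.302,.14])
c=cam('side');im=c['img'];a=im[110:230,220:380]
save('s1.png',cv2.resize(a,None,fx=5,fy=5,interpolation=cv2.INTER_CUBIC))
T=cam('top')
save('t1.png',cv2.resize(T['img'][105:195,160:280],None,fx=6,fy=6,interpolation=cv2.INTER_CUBIC))
E
```

```text
t 4.3667 tcp [0.6161 0.3014 0.1478] yaw -163.95 gap 0.08508850857351367 F [ 0.6 -0.3  0.1] grip 0.0 q [0.34 0.55 0.24 1.25 0.   0.06]
shift [0.0009 0.0009 0.0078]
```

View pics/s1.png

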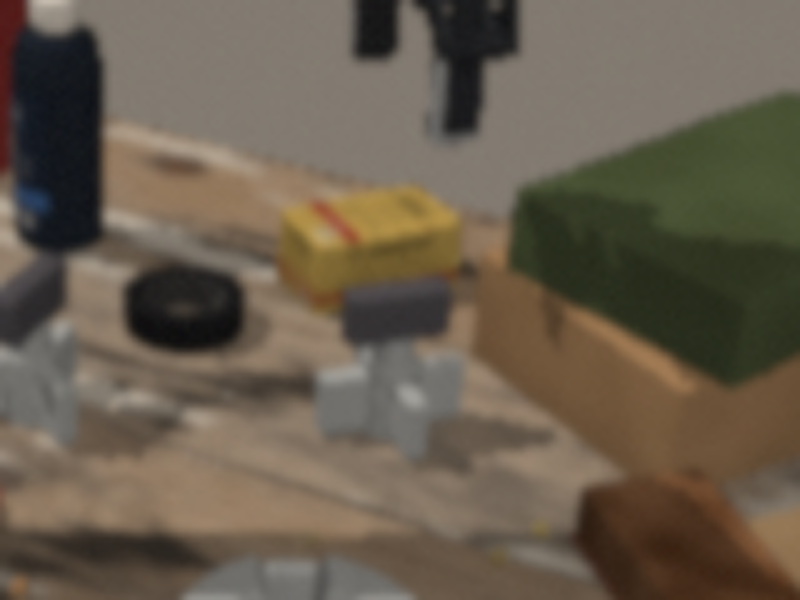

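The side crop shows four teeth under the key's dark bar, whose top centre is near full-image pixel (299,167). The fingers hang above it.

Run:
```python
from h import *
c=cam('side')
k=lambda x,y:[220-.4+x/5,110-.4+y/5]
print(cast(c,[k(397,284),k(345,284),k(448,278)],.078).round(4))
print(cast(c,[k(350,340),k(446,330)],.05).round(4))
T=cam('top');print(cast(T,[[195-.5+117/5.4,129.5+113/5.4]],.078).round(4))
b=cast(T,[[195-.5+x/5.4,129.5+y/5.4] for x,y in((83,58),(108,48),(150,165),(125,175))],.078);print(b.round(4),b.mean(0).round(4))
```

```text
[[0.6167 0.3071 0.078 ]
 [0.5924 0.3065 0.078 ]
 [0.6413 0.3134 0.078 ]]
[[0.5961 0.3026 0.05  ]
 [0.6428 0.3129 0.05  ]]
[[0.6153 0.3061 0.078 ]]
[[0.6389 0.3202 0.078 ]
 [0.6428 0.3097 0.078 ]
 [0.5933 0.2925 0.078 ]
 [0.5893 0.3029 0.078 ]] [0.6161 0.3063 0.078 ]
```

View pics/t1.png

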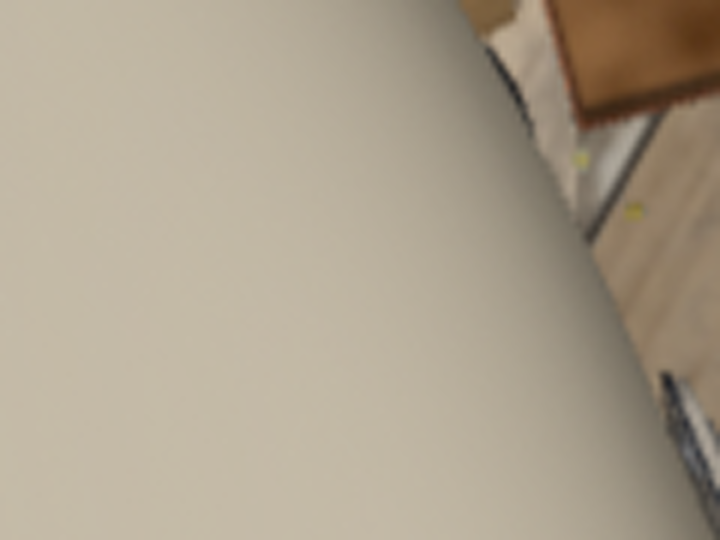

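Top view is occluded by the arm. But both cameras agree on the bar: centre (0.616, 0.306), about 18°.

```bash
python3 -m jog '[[-1,-0.001,0.004,0,-2],[-1,0,0,0.025,0],[-1,0,0,0.025,0],[-1,0,0,0.02,0],[-1,0,0,0.014,0]]'
python3 -m jog '[[-1,0,0,0,0],[1,0,0,0,0],[1,0,0,0,0],[1,0,0,0,0],[1,0,0,0,0]]' 60
python3 -m jog '[[1,0,0,0,0],[1,0,0,0,0],[1,0,0,0,0]]'
python3 -c "
from h import *
rep([.616,.306,.058])"
```

```text
clock: 4.98
tcp_pos: [0.6129, 0.2981, 0.0647]
orientation: [0.001, -0.154, 0.988, 0.0]
wrist_force: [-0.4, -0.3, -0.5]
finger_gap: 0.0857
grip_force: 0.0
clock: 5.4
tcp_pos: [0.6131, 0.2993, 0.0651]
orientation: [0.002, -0.154, 0.988, 0.0]
wrist_force: [-0.1, -0.1, 1.0]
finger_gap: 0.0386
grip_force: 0.0
clock: 5.65
tcp_pos: [0.6135, 0.3026, 0.0672]
orientation: [0.003, -0.155, 0.988, 0.003]
wrist_force: [-3.3, 6.2, 17.6]
finger_gap: 0.0009
grip_force: 8.0
t 5.65 tcp [0.6135 0.3026 0.0672] yaw -162.11 gap 0.0008726150751993378 F [-3.3  6.2 17.6] grip 7.956880715209991 q [0.34 0.59 0.1  1.08 0.01 0.03]
shift [-0.0033  0.0024  0.0092]
```

Run:
```python
from h import *
print(env.get_state()['tau'])
c=cam('side');im=c['img'];a=im[80:230,200:400]
save('s2.png',cv2.resize(a,None,fx=4,fy=4,interpolation=cv2.INTER_CUBIC))
```

```text
[-5.89340284e+00 -4.69669855e+01  2.10616904e+01 -6.78604804e-01
 -2.29538307e+00 -6.73782124e-03]
```

View pics/s2.png

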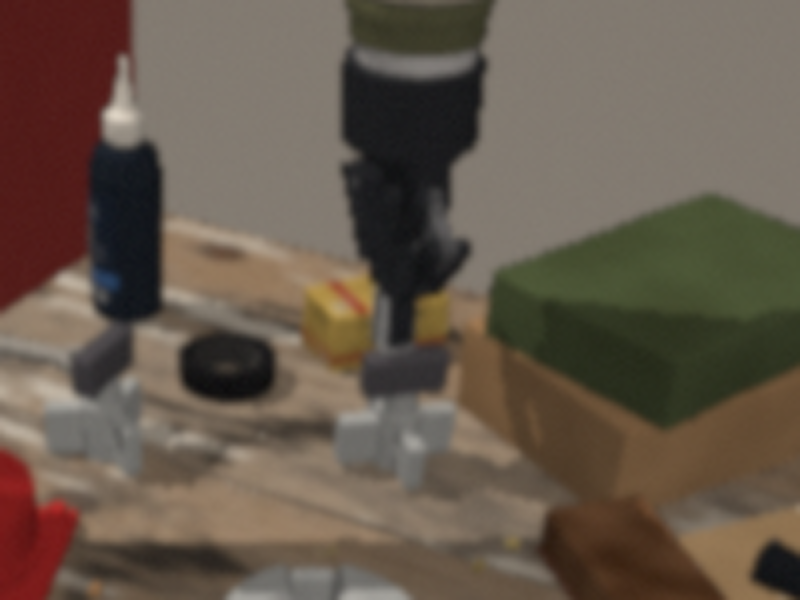

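Run:
```python
from h import *
c=cam('side');rep()
for p in ([.6135,.3026,.056],[.6135,.3026,.078],[.6135,.3026,.1672],[.6135,.3026,.1172]):
    u=proj(c,p)[0];print(p,u,(u-[199.6,79.6])*4)
k=lambda x,y:[200-.4+x/4,80-.4+y/4]
# bar corners now and key feet
print('bar top front',cast(c,[k(362,358),k(446,350)],.078).round(4),'back',cast(c,[k(375,350),k(450,340)],.078).round(4))
print('bar bottom front',cast(c,[k(366,398),k(444,388)],.05).round(4))
print('tooth bottom near',cast(c,[k(410,488)],.0).round(4))
im=c['img']; print(im[150:190:3,299])
```

```text
t 5.75 tcp [0.6137 0.3022 0.0672] yaw -162.12 gap 0.0003639194852903738 F [-2.9  4.5 13.2] grip 7.034841561689973 q [0.34 0.59 0.1  1.08 0.   0.03]
[0.6135, 0.3026, 0.056] [297.1246672  175.48057346] [390.0986688  383.52229386]
[0.6135, 0.3026, 0.078] [297.80679115 167.31614096] [392.8271646  350.86456383]
[0.6135, 0.3026, 0.1672] [300.76595949 131.94699913] [404.66383794 209.38799652]
[0.6135, 0.3026, 0.1172] [299.06754042 152.23734505] [397.87016169 290.54938019]
bar top front [[0.5949 0.2938 0.078 ]
 [0.6447 0.3043 0.078 ]] back [[0.6032 0.3034 0.078 ]
 [0.6485 0.3165 0.078 ]]
bar bottom front [[0.5991 0.2957 0.05  ]
 [0.6465 0.3083 0.05  ]]
tooth bottom near [[0.6268 0.2758 0.    ]]
[[ 28  27  29]
 [ 27  28  29]
 [ 29  29  30]
 [ 28  28  30]
 [ 28  28  31]
 [ 38  37  38]
 [ 76  73  73]
 [ 56  53  55]
 [ 51  48  50]
 [ 56  54  55]
 [102 100  97]
 [110 108 105]
 [109 108 104]
 [105 104 100]]
```

Run:
```python
from h import *
a=cam('top')['img'];b=cam('side')['img']
save('both.png',cv2.resize(np.hstack([a[:, :400],b[:,60:460]]),None,fx=1,fy=1))
```

```text
(no output)
```

View pics/both.png

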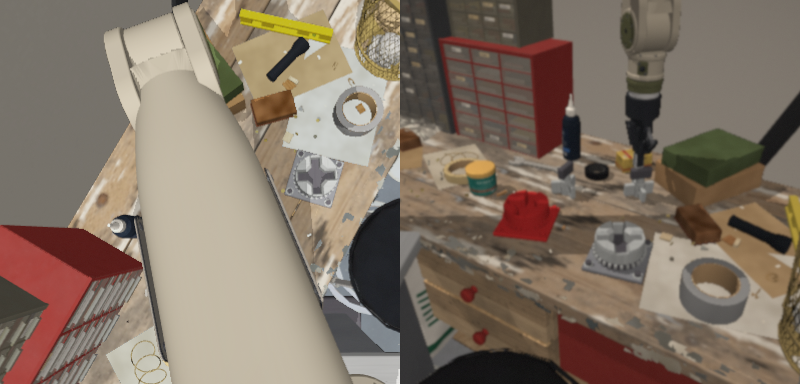

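```bash
python3 - <<'E'
from h import *
c=cam('side')
print('seen in s1: near tip',[219.6+457/5,109.6+137/5],' far tip',[219.6+375/5,109.6+57/5])
for z in(.137,.15,.16,.17):
    print(z,proj(c,[[.630,.253,z],[.6023,.3495,z]]).round(1).tolist())
E
python3 -m jog '[[-1,0,0,-0.02,0],[-1,0,0,-0.02,0],[-1,0,0,-0.02,0],[-1,0,0,0,0],[-1,0,0,0,0]]'
python3 -m jog '[[-1,0,0,0,0],[-1,0,0,0,0]]'
python3 - <<'E'
from h import *
rep()
c=cam('side')
# dark gripper pixels lowest rows in region
s=c['img'][60:200,250:380].astype(int);m=(s.max(2)<60)
n,L,S,C=cv2.connectedComponentsWithStats(m.astype(np.uint8))
print([ (S[i]+[250,60,0,0,0]).tolist() for i in range(1,n) if S[i,4]>30])
save('s3.png',cv2.resize(c['img'][80:230,200:400],None,fx=4,fy=4,interpolation=cv2.INTER_CUBIC))
E
```

```text
seen in s1: near tip [311.0, 137.0]  far tip [294.6, 121.0]
0.137 [[309.7, 154.6], [293.0, 135.5]]
0.15 [[310.3, 149.2], [293.3, 130.4]]
0.16 [[310.7, 144.9], [293.6, 126.4]]
0.17 [[311.1, 140.6], [293.9, 122.3]]
clock: 6.32
tcp_pos: [0.613, 0.2996, 0.1246]
orientation: [0.002, -0.155, 0.988, 0.0]
wrist_force: [-0.6, -0.7, 0.2]
finger_gap: 0.06
grip_force: 0.0
clock: 6.48
tcp_pos: [0.611, 0.2988, 0.1214]
orientation: [-0.001, -0.155, 0.988, -0.0]
wrist_force: [0.0, 0.8, -0.7]
finger_gap: 0.0833
grip_force: 0.0
t 6.4833 tcp [0.611  0.2988 0.1214] yaw -162.21 gap 0.08325070141115376 F [ 0.   0.8 -0.7] grip 0.0 q [ 0.34  0.56  0.19  1.2  -0.    0.03]
[[293, 60, 30, 5, 70], [284, 68, 39, 81, 1948], [323, 149, 57, 37, 1190], [250, 163, 19, 17, 276], [290, 169, 19, 9, 122]]
```

View pics/s3.png

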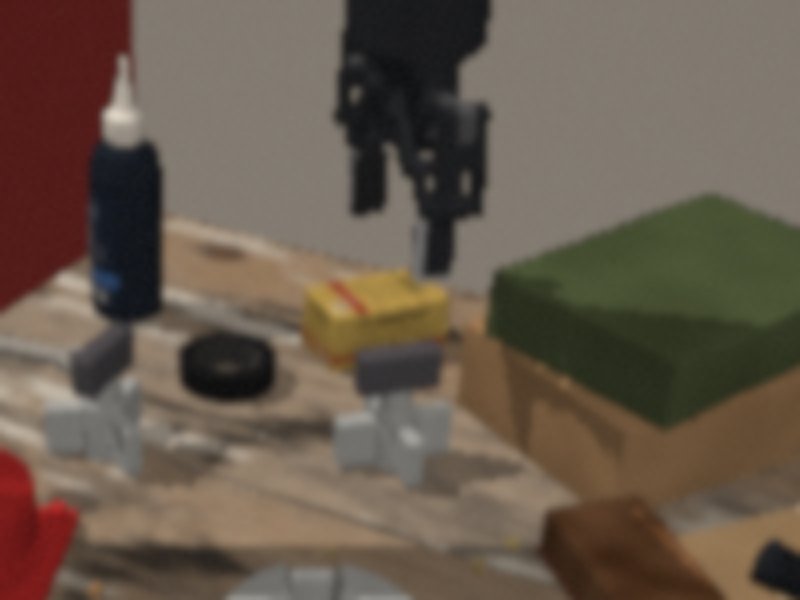

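```bash
python3 -m jog '[[1,0.026,-0.027,-0.01,0],[1,0.026,-0.027,0,0],[1,0.026,-0.027,0,0],[1,0,0,0.03,0],[1,0,0,0.03,0]]' >/dev/null
python3 -m jog '[[1,0,0,0.02,0],[1,0,0,0.01,0],[1,0,0,0,0],[1,0,0,0,0]]'
python3 - <<'E'
from h import *
rep()
c=cam('side');t=cam('top')
s=c['img'][60:300,200:400];d=(s.astype(int).max(2)<50)
n,L,S,C=cv2.connectedComponentsWithStats(d.astype(np.uint8))
print([ (S[i]+[200,60,0,0,0]).tolist() for i in range(1,n) if S[i,4]>80])
p=np.array(env.get_state()['tcp_pos']);
for dz in(0,.02,.03):print(proj(c,p+[0,0,dz-.011]))
save('s4.png',np.hstack([cv2.resize(s[40:200],None,fx=2.5,fy=2.5,interpolation=cv2.INTER_CUBIC),cv2.resize(t['img'][90:250,180:300],None,fx=2.5,fy=2.5)]))
E
```

```text
clock: 7.28
tcp_pos: [0.562, 0.1982, 0.0424]
orientation: [-0.001, -0.155, 0.988, -0.0]
wrist_force: [-0.2, 0.0, 0.8]
finger_gap: -0.0
grip_force: 0.0
t 7.2833 tcp [0.562  0.1982 0.0424] yaw -162.21 gap -3.287266955786761e-05 F [-0.2  0.   0.8] grip 0.0 q [ 0.2   0.46 -0.18  0.93 -0.   -0.11]
[[222, 116, 18, 45, 643], [246, 123, 55, 77, 1905], [389, 216, 11, 14, 103]]
[[277.78811877 208.70057919]]
[[278.21703423 201.04476881]]
[[278.43565313 197.14387771]]
```

View pics/s4.png

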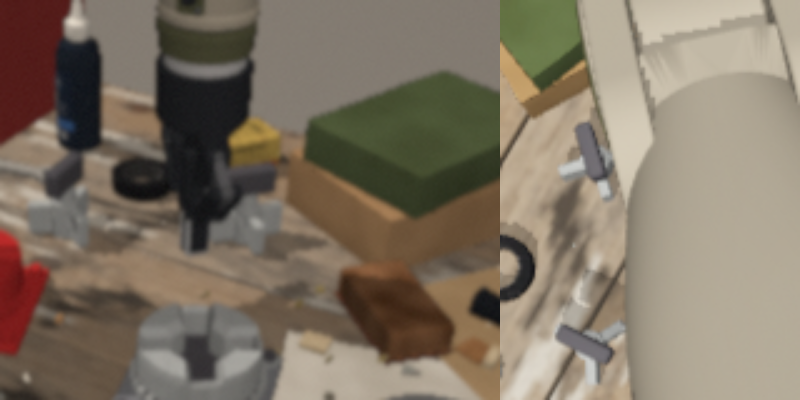

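```bash
python3 -m jog '[[1,0,0,0.015,0],[1,0,0,0.008,0],[1,0,0,0.004,0],[1,0,0,0,0],[1,0,0,0,0]]'
python3 - <<'E'
from h import *
rep()
c=cam('side')
p=np.array(env.get_state()['tcp_pos'])
for dz in(0,.02,.03):print(proj(c,p+[0,0,dz-.011]))
s=c['img'].astype(int).max(2);print(s[195:225:1,272:284])
E
```

```text
clock: 7.8
tcp_pos: [0.5624, 0.1983, 0.0162]
orientation: [0.0, -0.155, 0.988, -0.0]
wrist_force: [-0.3, -0.8, -0.1]
finger_gap: -0.0002
grip_force: 0.0
t 7.8 tcp [0.5624 0.1983 0.0162] yaw -162.2 gap -0.0002233920824581108 F [-0.3 -0.8 -0.1] grip 0.0 q [ 0.2   0.49 -0.21  0.87 -0.   -0.11]
[[276.88665738 219.04697312]]
[[277.29689929 211.64868125]]
[[277.50592654 207.88028726]]
[[ 98  63  34  26  24  22  21  21  21  18  20  22]
 [109  71  36  27  26  23  20  22  20  20  21  22]
 [109  71  44  36  27  23  24  20  21  23  25  27]
 [105  77  63  55  41  25  22  21  21  24  28  35]
 [108  84  83  78  54  29  23  19  23  24  37  54]
 [108  88  92  88  59  32  24  21  26  29  47  77]
 [107  89  95  88  59  32  27  27  26  30  56  92]
 [101  87  95  86  57  34  29  28  28  34  60 100]
 [ 94  84  94  84  56  34  29  29  29  34  65 107]
 [ 88  84  95  84  55  32  29  29  29  35  70 114]
 [ 91  86  96  86  56  32  30  29  27  36  74 119]
 [ 95  89  97  84  54  35  30  29  30  39  77 121]
 [ 99  90  95  81  51  32  29  28  25  37  75 116]
 [103  93  94  77  48  29  30  29  29  39  73 108]
 [116 101  97  77  49  35  33  35  40  56  85 116]
 [132 114 103  84  64  57  59  64  73  86 108 131]
 [144 128 116 104  94  94  99 104 109 117 132 143]
 [148 140 131 127 126 129 132 134 136 139 144 148]
 [152 149 144 142 143 146 148 149 149 149 151 150]
 [153 152 152 149 149 150 151 152 152 151 150 151]
 [152 151 152 151 151 152 153 153 153 150 146 146]
 [152 151 150 150 151 152 154 156 153 146 140 138]
 [153 153 151 150 150 151 154 152 147 137 129 133]
 [159 157 155 154 152 151 150 146 139 131 131 138]
 [160 159 158 156 155 152 151 146 141 137 141 145]
 [154 156 157 155 154 152 151 150 147 146 146 145]
 [143 150 149 149 148 146 147 149 149 148 144 139]
 [130 140 143 142 140 139 140 143 144 142 137 127]
 [117 131 137 136 135 135 136 138 139 137 130 113]
 [110 122 129 128 127 129 129 130 131 129 121 104]]
```

```bash
python3 -m jog '[[1,0,0,0.006,0],[1,0,0,0.004,0],[1,0,0,0.002,0],[1,0,0,0,0]]'
python3 -m jog '[[1,0,0,0.005,0],[1,0,0,0.003,0],[1,0,0,0.002,0],[1,0,0,0,0]]'
```

```text
clock: 8.18
tcp_pos: [0.5618, 0.198, 0.0031]
orientation: [-0.001, -0.155, 0.988, -0.0]
wrist_force: [-0.3, 0.5, 0.2]
finger_gap: 0.0
grip_force: 0.0
clock: 8.52
tcp_pos: [0.5618, 0.1981, -0.0069]
orientation: [-0.001, -0.155, 0.988, -0.0]
wrist_force: [0.1, -0.1, 0.2]
finger_gap: 0.0001
grip_force: 0.0
```

```bash
python3 -m jog '[[1,0,0,0.002,0],[1,0,0,0.001,0],[1,0,0,0.001,0],[1,0,0,0.001,0],[1,0,0,0,0]]'
python3 -m jog '[[1,0,0,0.001,0],[1,0,0,0.001,0],[1,0,0,0.001,0],[1,0,0,0.001,0],[1,0,0,0,0]]'
```

```text
clock: 8.93
tcp_pos: [0.5622, 0.1981, -0.0113]
orientation: [-0.0, -0.155, 0.988, -0.0]
wrist_force: [0.4, 0.7, 0.0]
finger_gap: -0.0001
grip_force: 0.0
clock: 9.35
tcp_pos: [0.5625, 0.1982, -0.0137]
orientation: [0.0, -0.155, 0.988, -0.0]
wrist_force: [-3.0, -0.6, 10.1]
finger_gap: 0.0001
grip_force: 5.1
```

Contact comes at a reading of −0.013, where a true reading would be +0.011. The reported z is therefore 24 mm too low (true = reported + 0.024). The x/y readings match the pictures. Earlier the fingers closed on top of the bar. I'll raise the arm and measure the key again.

```bash
python3 -m jog '[[1,0,0,-0.02,0],[-1,0,0,-0.03,0],[-1,0,0,-0.035,0],[-1,0,0,-0.035,0],[-1,0,0,0,0]]' 60
python3 - <<'E'
from h import *
rep()
c=cam('top');im=c['img']
u,v=218,152
s=im[v-22:v+23,u-22:u+23].astype(int);m=(s.max(2)<125)&(s.max(2)-s.min(2)<22)
k,L,S,C=cv2.connectedComponentsWithStats(m.astype(np.uint8));i=1+S[1:,4].argmax();y,x=np.nonzero(L==i)
P=cast(c,np.c_[x+u-22,y+v-22],.078)[:,:2];w=np.linalg.svd(P-P.mean(0),full_matrices=0)[2][0]
print(len(P),cv2.minAreaRect((P*1000).astype(np.float32)),P.mean(0),np.degrees(np.arctan2(w[1],w[0])))
print((L==i)[5:40,8:36].astype(int).tolist() if len(P)<60 or len(P)>180 else '')
save('t5.png',np.hstack([cv2.resize(im[125:180,190:250],(600,550),interpolation=cv2.INTER_CUBIC)]))
E
```

```text
clock: 9.77
tcp_pos: [0.5668, 0.1992, 0.1124]
orientation: [0.006, -0.155, 0.988, 0.0]
wrist_force: [1.5, -0.9, -0.0]
finger_gap: 0.0484
grip_force: 0.0
t 9.7667 tcp [0.5668 0.1992 0.1124] yaw -162.21 gap 0.048390373937205716 F [ 1.5 -0.9 -0. ] grip 0.0 q [ 0.2   0.4  -0.09  1.07 -0.   -0.11]
166 ((615.3150024414062, 307.3400573730469), (53.66466522216797, 16.24342918395996), 13.629158973693848) [0.61558579 0.30716859] -165.24088013881658
```

View pics/t5.png

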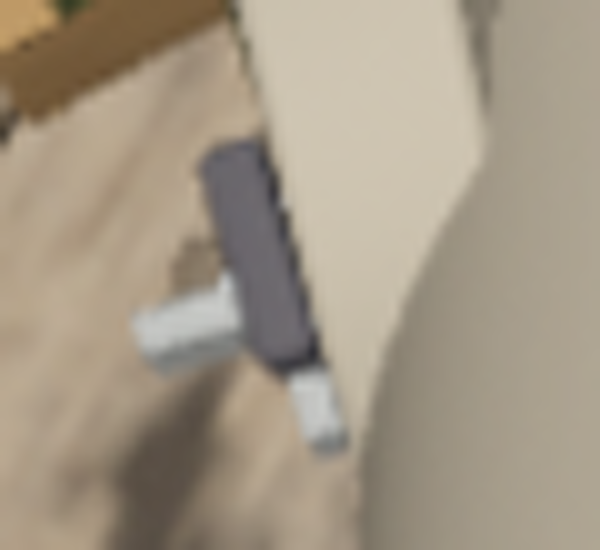

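```bash
python3 -m jog '[[-1,-0.027,0.029,0,0],[-1,-0.027,0.029,0,0],[-1,-0.027,0.029,0,0],[-1,0,0,0,2.8],[-1,0,0,0,0]]' >/dev/null
python3 -c "
from h import *
rep([.6153,.307,.034])"
```

```text
t 10.2333 tcp [0.6124 0.3074 0.1021] yaw -164.94 gap 0.08581013220567801 F [-0.  -0.1 -0.5] grip 0.0 q [ 0.35  0.58  0.17  1.17 -0.    0.09]
shift [-0.0029 -0.0011  0.0681]
```

```bash
python3 -m jog '[[-1,-0.003,-0.001,0.025,0],[-1,0,0,0.025,0],[-1,0,0,0.012,0],[-1,0,0,0.006,0],[-1,0,0,0,0]]'
python3 -m jog '[[1,0,0,0,0],[1,0,0,0,0],[1,0,0,0,0],[1,0,0,0,0],[1,0,0,0,0]]' 60
python3 -m jog '[[1,0,0,0,0],[1,0,0,0,0],[1,0,0,0,0]]' 60
```

```text
clock: 10.65
tcp_pos: [0.6143, 0.3043, 0.0348]
orientation: [-0.002, -0.13, 0.991, -0.001]
wrist_force: [-0.3, -0.1, 0.3]
finger_gap: 0.0852
grip_force: 0.0
clock: 11.07
tcp_pos: [0.6166, 0.3057, 0.0379]
orientation: [0.001, -0.13, 0.991, 0.0]
wrist_force: [0.2, 0.2, 0.2]
finger_gap: 0.0256
grip_force: 0.0
clock: 11.32
tcp_pos: [0.6167, 0.306, 0.0379]
orientation: [0.001, -0.131, 0.991, 0.0]
wrist_force: [-0.5, 1.4, 4.9]
finger_gap: 0.0151
grip_force: 79.4
```

```bash
python3 -m jog '[[1,0,0,-0.02,0],[1,0,0,-0.025,0],[1,0,0,-0.025,0],[1,0,0,-0.02,0],[1,0,0,0,0]]' 80
python3 -m jog '[[1,0.0163,-0.0286,0,2],[1,0.0153,-0.0291,0,2],[1,0.0143,-0.0296,0,2],[1,0.0132,-0.0301,0,2],[1,0.0122,-0.0306,0,2]]'
python3 -c "
from h import *
rep([.559,.083,.13])"
```

```text
clock: 11.73
tcp_pos: [0.6182, 0.3063, 0.1314]
orientation: [0.003, -0.13, 0.991, 0.001]
wrist_force: [0.9, -0.2, -0.9]
finger_gap: 0.0149
grip_force: 95.3
clock: 12.15
tcp_pos: [0.5724, 0.1451, 0.1249]
orientation: [-0.001, -0.043, 0.999, -0.0]
wrist_force: [1.3, -0.3, -1.8]
finger_gap: 0.0146
grip_force: 95.6
t 12.15 tcp [0.5724 0.1451 0.1249] yaw -175.08 gap 0.014585265647804962 F [ 1.3 -0.3 -1.8] grip 95.56181395892054 q [ 0.11  0.39 -0.08  1.11 -0.    0.03]
shift [ 0.0187 -0.0608 -0.0051]
```

```bash
python3 -m jog '[[1,0.0065,-0.021,0,2],[1,0.006,-0.021,0,2],[1,0.004,-0.018,0,0],[1,0,0,0,0],[1,0,0,0,0]]'
python3 - <<'E'
from h import *
rep([.559,.083,.1])
# head centre: bright/grey head region from initial top image
c=cam('top');im=cv2.imread('pics/top0.png')[:,:,::-1].astype(int)
s=im[140:215,275:355];m=((s.min(2)>185)&(s.max(2)-s.min(2)<18))
# white top: limit to pixels near the head
yy,xx=np.nonzero(m);P=cast(c,np.c_[xx+275,yy+140],.056)[:,:2];k=np.linalg.norm(P-[.559,.083],axis=1)<.05;P=P[k]
print(len(P),cv2.minEnclosingCircle((P*1000).astype(np.float32)),P.mean(0))
# dark slot region
m=(s.max(2)<135)&(s.max(2)-s.min(2)<25);yy,xx=np.nonzero(m);P=cast(c,np.c_[xx+275,yy+140],.03)[:,:2];k=np.linalg.norm(P-[.559,.083],axis=1)<.045
P=P[k];print(len(P),P.mean(0),P.min(0),P.max(0))
E
```

```text
clock: 12.57
tcp_pos: [0.56, 0.0848, 0.1255]
orientation: [-0.001, -0.008, 1.0, 0.0]
wrist_force: [0.9, 0.5, -1.3]
finger_gap: 0.0145
grip_force: 95.7
t 12.5667 tcp [0.56   0.0848 0.1255] yaw -179.13 gap 0.0145089252008117 F [ 0.9  0.5 -1.3] grip 95.67225561942905 q [ 0.01  0.34 -0.14  1.09  0.   -0.01]
shift [ 0.0009 -0.0018  0.0255]
598 ((558.8009033203125, 82.86384582519531), 49.63371276855469) [0.56161997 0.08109946]
553 [0.56049369 0.0806241 ] [0.52086858 0.03843136] [0.60312001 0.12669227]
```

```bash
python3 -m jog '[[1,0.001,-0.002,0.012,0],[1,0,0,0.012,0],[1,0,0,0.004,0],[1,0,0,0,0],[1,0,0,0,0]]'
python3 -m jog '[[1,0,0,0.004,0],[1,0,0,0.004,0],[1,0,0,0.003,0],[1,0,0,0,0]]'
```

```text
clock: 13.03
tcp_pos: [0.5598, 0.0844, 0.0985]
orientation: [-0.0, -0.009, 1.0, 0.0]
wrist_force: [0.3, -0.8, -1.6]
finger_gap: 0.0149
grip_force: 95.7
clock: 13.37
tcp_pos: [0.5596, 0.0837, 0.0872]
orientation: [-0.0, -0.009, 1.0, -0.0]
wrist_force: [0.4, -0.4, -2.0]
finger_gap: 0.0147
grip_force: 95.7
```

The key is 8 mm into the slots with no contact force, so I'll keep lowering.

```bash
python3 -m jog '[[1,0,0,0.005,0],[1,0,0,0.005,0],[1,0,0,0.004,0],[1,0,0,0.002,0],[1,0,0,0,0]]'
python3 -m jog '[[1,0,0,0.002,0],[1,0,0,0.002,0],[1,0,0,0.001,0],[1,0,0,0.001,0],[1,0,0,0,0]]'
```

```text
clock: 13.78
tcp_pos: [0.5594, 0.0836, 0.071]
orientation: [-0.001, -0.009, 1.0, -0.0]
wrist_force: [-0.2, -0.3, -1.6]
finger_gap: 0.0147
grip_force: 95.7
clock: 14.2
tcp_pos: [0.5599, 0.0836, 0.0657]
orientation: [-0.0, -0.009, 1.0, -0.0]
wrist_force: [0.1, -0.1, -1.4]
finger_gap: 0.0148
grip_force: 95.7
```

```bash
python3 -m jog '[[1,0,0,0.001,0],[1,0,0,0.001,0],[1,0,0,0.0005,0],[1,0,0,0,0]]'
python3 -m jog '[[1,0,0,0.001,0],[1,0,0,0.0005,0],[1,0,0,0,0]]'
```

```text
clock: 14.53
tcp_pos: [0.5602, 0.0836, 0.064]
orientation: [0.0, -0.009, 1.0, -0.0]
wrist_force: [-2.5, -0.4, 3.1]
finger_gap: 0.0142
grip_force: 96.8
clock: 14.78
tcp_pos: [0.5602, 0.0836, 0.0639]
orientation: [0.001, -0.009, 1.0, -0.0]
wrist_force: [-5.6, -1.4, 13.1]
finger_gap: 0.0147
grip_force: 98.5
```

Floor contact at a reading of 0.064, exactly as predicted, so the key is home. Release and retreat.

```bash
python3 -m jog '[[1,0,0,-0.001,0],[-1,0,0,0,0],[-1,0,0,0,0],[-1,0,0,0,0],[-1,0,0,0,0]]' 20
python3 -m jog '[[-1,0,0,0,0],[-1,0,0,-0.01,0],[-1,0,0,-0.025,0],[-1,0,0,-0.035,0],[-1,0,0,-0.04,0]]'
python3 -m jog '[[-1,0,0,-0.03,0],[-1,0,-0.04,0,0],[-1,0,-0.04,0,0],[-1,0,-0.04,0,0],[-1,0,-0.04,0,0]]' >/dev/null
python3 -m jog '[[-1,0,-0.04,0,0],[-1,0,-0.04,0,0],[-1,0,-0.03,0,0],[-1,0,0,0,0],[-1,0,0,0,0]]'
python3 - <<'E'
from h import *
rep()
def bar(c,u,v,z,w=25):
    s=c['img'][v-w:v+w+1,u-w:u+w+1].astype(int);m=(s.max(2)<125)&(s.max(2)-s.min(2)<22)
    k,L,S,C=cv2.connectedComponentsWithStats(m.astype(np.uint8));o=[]
    for i in range(1,k):
        if S[i,4]>40:
            y,x=np.nonzero(L==i);P=cast(c,np.c_[x+u-w,y+v-w],z)[:,:2]
            o.append((int(S[i,4]),[np.round(a,1) for a in cv2.minAreaRect((P*1000).astype(np.float32))]))
    return o
c=cam('top')
u,v=proj(c,[.559,.083,.104])[0].round().astype(int);print(u,v);print('four',bar(c,u,v,.104));print('three',bar(c,215,228,.078,22))
d=cam('side');u,v=proj(d,[.559,.083,.104])[0].round().astype(int);print(u,v,bar(d,u,v,.104))
E
```

```text
clock: 15.2
tcp_pos: [0.5599, 0.0836, 0.0625]
orientation: [-0.0, -0.009, 1.0, -0.0]
wrist_force: [-0.7, 0.0, -0.1]
finger_gap: 0.0624
grip_force: 0.0
clock: 15.62
tcp_pos: [0.5584, 0.0836, 0.1729]
orientation: [-0.002, -0.009, 1.0, -0.0]
wrist_force: [1.2, 0.0, -0.5]
finger_gap: 0.0855
grip_force: 0.0
clock: 16.45
tcp_pos: [0.5644, -0.1881, 0.2031]
orientation: [0.0, -0.007, 1.0, 0.0]
wrist_force: [-0.5, 1.0, -0.3]
finger_gap: 0.0853
grip_force: 0.0
t 16.45 tcp [ 0.5644 -0.1881  0.2031] yaw -179.21 gap 0.0853498818583018 F [-0.5  1.  -0.3] grip 0.0 q [-0.46  0.36  0.07  1.29  0.   -0.47]
319 171
four [(430, [array([550.7,  88.5]), array([65.1, 65.6]), np.float64(45.5)])]
three [(73, [array([442.6, 308.7]), array([56.7, 26.5]), np.float64(39.9)])]
281 213 [(1266, [array([572.9,  92.4]), array([165.7,  67. ]), np.float64(83.5)])]
```

Run:
```python
from h import *
for n in('top','side'):
    c=cam(n);g=c['img'].astype(int).max(2);u,v=proj(c,[.559,.083,.104])[0].round().astype(int)
    print(n,u,v);print(g[v-18:v+19:2,u-18:u+19:2]//10)
    print(proj(c,[[.533,.083,.104],[.585,.083,.104],[.559,.075,.104],[.559,.091,.104]]).round(0).tolist())
```

```text
top 319 171
[[12 13 15 14 15 15 19 19 21 21 21 21 21 21 21 21 21 21 21]
 [10 17 15 15 16 18 17 17 17 15 15 20 21 21 21 21 21 21 21]
 [16 15 18 21 20 19 14 13 12 12 14 18 18 19 19 20 21 21 21]
 [15 19 22 22 20 11 16 13  9  9 12 18 18 18 17 14 13 16 19]
 [20 22 22 22 20 11  8 11  9 10 10 18 18 18 18 17 14 14 16]
 [22 22 22 22 20 11  6  9  9 10  9 18 18 18 18 18 17 16 13]
 [22 22 22 22 20 13  6  8  9 10 10 15 18 18 18 18 18 18 10]
 [22 22 22 20 20 11  6  8  9 10 10 14 15 17 17 17 17 17 16]
 [21 21 20 19 13 14 10  8 10 10  8 12 14 13 13 13 13 13 14]
 [13 14 14 14 12 17 10  8 10 10 10 14 15 15 15 13  9 14 15]
 [22 22 22 22 19 15 10  8 10 10  8 18 18 18 18 16  9 13 15]
 [22 21 21 21 17 17  8  7 10 10  9 15 15 15 15 12  9 13 15]
 [13 13 13 13 10 13 14  7 10  9  9 10 10 10 10  9  9 13 15]
 [10 10 10 10  9 10  8  7 10  9  9  9 12 12 12 13 13 14 15]
 [17 17 17 15 12 10  8  6  8  8  8 12 14 17 18 18 18 18 16]
 [22 22 21 17 15 13 10 11 10  7 11 15 16 18 18 18 18 17 13]
 [22 22 21 18 18 15 10 18 18 10 11 14 18 18 18 18 18 17 13]
 [22 22 19 18 18 15 10 18 18 11 11 14 18 18 18 18 16 13 15]
 [17 22 
[... 636 characters left out ...]
 14 13 13 13 13 12 11  9  4  5  5]
 [17 17 15  9  8  8  7  7  7  7  7  7  7  7  7  6  3  4  5]
 [17 17 15  6  6  6  6  6  6  6  6  6  6  6  6  5  2  4  4]
 [16 17 15  7  6  6  6  6  6  6  6  6  6  6  6  4  2  3  4]
 [15 16 14  6  6  6  6  6  6  6  6  6  6  5  6  4  2  3  4]
 [14 15 12  6  6  6  6  5  6  6  6  6  6  6  6  4  3  3  4]
 [14 17 14  6  5  5  6  5  5  6  5  5  6  5  6  4  2  3  4]
 [16 17 15  7  6  6  6  6  6  6  6  6  6  6  6  4  2  3  4]
 [13 13 13 10  8  8  8  7  8  9  9  8 10 11  9  4  3  3  4]
 [12 12 13 13 13 11 11 10 11 12 12 11 14 17 14  4  2  3  4]
 [13 13 13 13 13 12 11 10 11 12 12 11 13 15 12  4  2  3  4]]
[[266.0, 213.0], [295.0, 213.0], [281.0, 216.0], [280.0, 211.0]]
```

The bar stands level at the predicted home height and place, and key three has not moved, so I'm handing in.

```bash
python3 -c "
from workcell import env
print(env.hand_in())"
```

```text
the job is handed in; nothing more can be done
None
```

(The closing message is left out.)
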